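# Put the cocoa tin away under the flap of the baking caddy

### The arm

A 6-joint arm with a two-finger parallel gripper is mounted at the origin on the work surface. World frame = base frame: x ahead of the robot, y to its left, z up, the work surface at z = 0. Lengths are in m, angles in rad, forces in N, time in s.
With the tool pointing down it reaches from about 0.275 to 0.975 m from the base axis. Payload 8.4 kg.
Tool frame: the origin (TCP) lies on the centre line of the jaws, within the pads' length; the fingertips stand 17 mm ahead of it and the grasp point (between the pads) lies 2 mm behind it; z points along the fingers, y is the line along which they close (so a half turn about z gives the same grasp; the last joint's range is limited). The gripper opens to 92 mm and grips with 3 to 60 N. Pads are 20 mm wide; open, the fingers measure 128 mm over their backs; the gripper's body (75 mm by 189 mm) begins 69 mm behind the grasp point.
Start: joints at [1.227, 0.353, 1.633, -0, 1.155, -0.002], TCP at [0.209, 0.589, 0.232] pointing down, gripper open.
Joint ranges: [-2.63, 2.63], [-0.92, 2.1], [0.06, 2.66], [-1.3, 4.44], [0, 2.69], [-3.02, 3.02]. Speed limits (rad/s): [2.22, 2.22, 2.79, 3.14, 3.14, 3.14].

### API

Orientations are given as a unit quaternion [w, x, y, z].
In Python, from cell import robot, claw, solver, vision gives the robot as it stands. Calls block until the motion is done:
- robot.move_pose(position, orientation): joint-space move of the TCP to a pose.
- robot.move_linear(position, rot=None, rate=0.15, max_force=None): straight line of the TCP; rot=None keeps the orientation; rate is the mean speed in m/s. With max_force (N) it stops when the force on the tool has changed by that much, and returns True; else False.
- robot.movej(angles): joint-space move.
- claw.grip(opening, f_grip=None): opening from 0.0 (shut) to 1.0 (fully open); f_grip is the grip in N (None keeps the last); returns when the fingers have stopped.
- robot.wait(seconds).
- solver.ik(position, orientation): joint angles nearest the present ones, or None.
- vision.read_camera(name): name is "scene" or "top" or "wrist"; returns (picture, depth): 384x512x3 uint8, red, green, blue; 384x512 float32, m along the optical axis (not along the pixel's ray), 0 where there is no reading.
- vision.camera_model(name): a dict with "fx", "fy", "cx", "cy" (pixels), "rvec" (rotation vector, rad) and "tvec" (3), from world to camera coordinates, as OpenCV has them. Camera axes: x right, y down, z forward; pixel columns grow to the right and rows downward; lengths in m; the calibration is good to about 2 mm. A picture is of the moment at which its call begins: read the wrist's pose just before it. camera_model takes no time and is no camera call; for the wrist camera it gives the pose at the moment of the call.
A pose or a line that the arm cannot do raises robot.Unreachable and nothing moves.
- robot.sign_off(): hands the job in; it is judged then, once.
Readings, each from a call of its own:
- robot.read_t(): time.
- robot.read_joints(): joint angles.
- robot.read_qvel(): joint speeds.
- robot.read_joint_efforts(): joint torques, N m.
- robot.read_tool_pos(): TCP position.
- robot.read_tool_rot(): TCP orientation.
- robot.read_force(): force on the tool from outside, world axes, zero at the start.
- robot.read_torque(): the same for the moment, N m.
- robot.read_width(): opening from 0.0 (shut) to 1.0 (fully open).
- robot.read_grasp_force(): force on a finger pad.
Only numpy, scipy, OpenCV 4.12 (cv2) and the standard library are available. Lean on these libraries where they do the work, as an engineer would, in place of code of your own. Each camera call takes 0.05 s, during which the arm holds its last target. There are 200 camera calls.

### The job

A square cocoa tin stands on the hinged flap of the wooden baking caddy. Take it off and lay it down on its side on the worktop, let go of it, then lift the flap by its bar until it stands fully open; take the tin again, set it down lying on its side in the lower tier without dropping it, and fold the flap fully shut over it. Leave the scoop, spatula, dish and jar where they are.

Things in the scene. Friction and masses are not known exactly. Their poses are not given: they have to be found in the camera images.
- caddy: Fixed light-wood caddy standing on the worktop, outside 228 (x) x 176 (y) mm, walls 8 mm thick. Origin under its centre at worktop height; z up; its +y side carries the hinge. Inside it is 212 (x) x 160 (y) mm. The walls on -x, +x and -y rise to 84 mm, the +y wall to 68 mm. A flap closes the lower tier; the shut flap's top is 74 mm above the worktop. The worktop to its right (-y side), on the robot's side of the orange board, is clear.
- tier_floor (a point): Centre of the floor of the lower tier, 8 mm above the worktop, axes as the caddy's. The tier is 212 (x) x 160 (y) mm and 60 mm deep below the shut flap, empty: the tin fits only lying on its side.
- flap (a joint): Opening angle of the flap in rad: 0 = shut and level, 1.8 = its stop, leaning a little past upright. It turns about the caddy's x direction at the +y wall, its free (-y) edge going up and over towards +y. Stiff hinge: it stays at any angle where it is left; 1 to 5 N at the bar move it.
- flap_hinge (a point): Point on the hinge line, in the middle of its length (caddy y = +80 mm, z = 71 mm), in the flap's mid-thickness. The flap (plywood, 206 mm along x, 156 mm from hinge to free edge, 6 mm thick) turns about the x axis here. The axes turn with the flap (as the caddy's when shut).
- flap_bar (a point): Centre of the round steel bar by which the flap is lifted: 10 mm thick, 100 mm long along the caddy's x, a post at each end, 45 mm above the flap's top face, 24 mm from its free edge. From flap_hinge it lies 132 mm towards the flap's -y and 48 mm along its z. Axes as the flap's.
- tin_center (a point): Centre of the steel tin with a paper band, 50 x 50 x 120 mm over all, about 0.2 to 0.4 kg, half-way up. z is its long axis, pointing to its round black lid (40 mm across, the top 14 mm of the 120); x and y are square to its flat sides. At the start it stands upright on the shut flap; lying, its centre is 25 mm above what it lies on.
- scoop_center (a point): Red measuring scoop on a fixed orange cutting board of 170 x 320 x 10 mm (bystander), cup 80 mm across and 45 mm high, handle 85 mm long to its +y; this point is on the cup's axis, 22 mm up.
- spatula: Spatula lying on the board (bystander), 220 mm long along its x, origin at the middle underneath.
- dish_center (a point): Small glass dish on the worktop (bystander), 110 mm across, 50 mm high; point on its axis, half-way up.
- jar_center (a point): Amber glass jar on the worktop (bystander), 64 mm across, 95 mm high; point on its axis, half-way up.

How it is judged:
On the way, in this order (a step that is already met when the one before it is completed fails the run):
1. the tin lies on its side on the worktop, let go, the flap still shut (angle between tin_center's own z axis and vertical between 1.42 and 1.72 rad and height (world z) of tin_center below 0.045 m and value of joint flap below 0.25 rad and contact force between the fingers and tin below 0.2 N and linear speed of tin below 0.03 m/s), for 0.2 s.
2. the flap stands fully open, the tin still lying on its side, let go (value of joint flap above 1.5 rad and angle between tin_center's own z axis and vertical between 1.42 and 1.72 rad and contact force between the fingers and tin below 0.2 N), for 0.2 s.
3. the tin lies on its side in the lower tier, let go, with the flap still open (x of tin_center in the frame of tier_floor between -0.1 and 0.1 m and y of tin_center in the frame of tier_floor between -0.076 and 0.076 m and z of tin_center in the frame of tier_floor between 0.015 and 0.034 m and angle between tin_center's own z axis and vertical between 1.42 and 1.72 rad and contact force between the fingers and tin below 0.2 N and linear speed of tin below 0.03 m/s and value of joint flap above 1 rad), for 0.2 s.
At the end, for the whole second after the job is handed in: The tin lies on its side (within 9 degrees) on the floor of the caddy's lower tier, at rest and let go; the flap over it is shut to within 0.07 rad; the scoop, spatula, dish and jar are within 40 mm of where they started (x of tin_center in the frame of tier_floor between -0.1 and 0.1 m and y of tin_center in the frame of tier_floor between -0.076 and 0.076 m and z of tin_center in the frame of tier_floor between 0.015 and 0.034 m and angle between tin_center's own z axis and vertical between 1.42 and 1.72 rad and contact force between the fingers and tin below 0.2 N and linear speed of tin below 0.03 m/s and value of joint flap below 0.07 rad and velocity of joint flap between -0.05 and 0.05 rad/s and distance of each of scoop_center, spatula, dish_center, jar_center from where it was at the start of the episode below 0.04 m); the robot touches nothing.
It fails at once if the tin is dropped or flung (faster than 1.4 m/s) (linear speed of tin above 1.4 m/s).
It fails at once if the measuring scoop is moved more than 40 mm (distance of scoop_center from where it was at the start of the episode above 0.04 m).
It fails at once if the spatula is moved more than 40 mm (distance of spatula from where it was at the start of the episode above 0.04 m).
It fails at once if the glass dish is moved more than 40 mm (distance of dish_center from where it was at the start of the episode above 0.04 m).
It fails at once if the jar is moved more than 40 mm (distance of jar_center from where it was at the start of the episode above 0.04 m).
It also fails if it takes over 72 s, if anything falls off the work surface, if the arm or the gripper's body presses on something with over 40 N, if the wrist force passes 120 N, or if a joint passes its speed limit or range.

## Working session

There is one attempt and no reset: what is moved stays moved. The work goes in short steps, each a Python script; the robot and the scene stay as the last script left them, time stands still between calls to the robot, and variables do not carry over. Pictures are saved under pics/ and viewed, at most 10 in all, crops included, and the job is handed in when it is done.

```bash
ls; mkdir -p pics
cat > h.py <<'E'
from cell import robot, claw, solver, vision
import numpy as np, cv2
from scipy.spatial.transform import Rotation as R
def q(Rm):
    x=R.from_matrix(Rm).as_quat(); return [x[3],x[0],x[1],x[2]]
def cloud(n):
    m=vision.camera_model(n); p,d=vision.read_camera(n)
    v,u=np.mgrid[:384,:512]
    c=np.stack([(u-m['cx'])/m['fx']*d,(v-m['cy'])/m['fy']*d,d],-1)
    Rm=cv2.Rodrigues(np.array(m['rvec'],float))[0]
    w=(c-np.array(m['tvec']).ravel())@Rm
    w[d==0]=np.nan
    return p,w
def frame(z,y):
    z=np.array(z,float);z/=np.linalg.norm(z);y=np.array(y,float);y-=z*(y@z);y/=np.linalg.norm(y)
    return q(np.stack([np.cross(y,z),y,z],1))
E
python3 - <<'E'
from h import *
ims=[]
for n in ['top','scene']:
    p,w=cloud(n); np.savez(f'{n}.npz',p=p,w=w); cv2.imwrite(f'pics/{n}0.png',p[:,:,::-1])
E
```

```text
pics
```

View pics/top0.png

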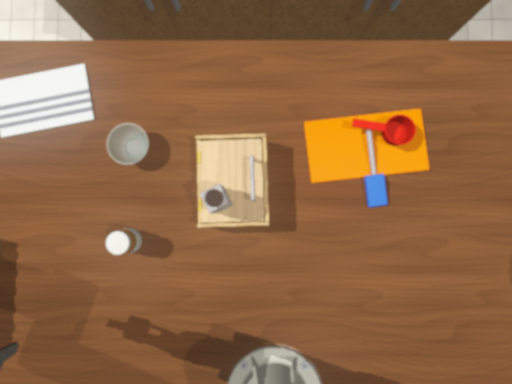

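View pics/scene0.png

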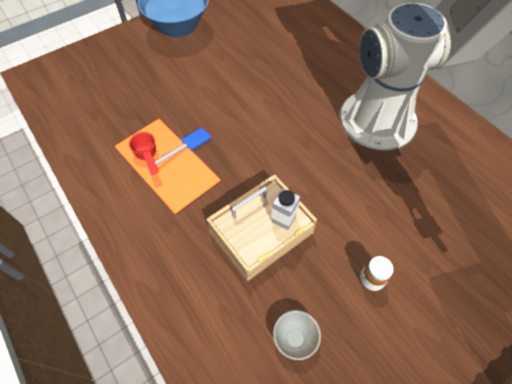

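The top view shows the caddy at about (232,180), with the hinge on the left (+y), the bar at (252,178) and the tin at (214,198), slightly rotated. The board is at (365,145), the dish at (128,143) and the jar at (122,242). The worktop at about (300-420, 210-330) is clear.

Run:
```python
from h import *
np.set_printoptions(precision=4,suppress=True)
for n in ['top','scene']:
    f=np.load(n+'.npz');w=f['w'].reshape(-1,3);p=f['p'].reshape(-1,3).astype(int)
    if n=='top':
        W=f['w']
        for a,b in [(232,180),(252,178),(214,198),(365,145),(128,143),(122,242),(350,260)]: print((a,b),W[b,a])
        c0=W[165,230]
    near=(abs(w[:,0]-c0[0])<.16)&(abs(w[:,1]-c0[1])<.14)
    def rect(m,l):
        pts=w[m][:,:2]
        print(n,l,len(pts),'z',np.median(w[m][:,2]) if len(pts) else None, cv2.minAreaRect((pts*1000).astype(np.float32)) if len(pts)>3 else '')
    rect(near&(w[:,2]>.03)&(w[:,2]<.1),'caddy<.1')
    rect(near&(w[:,2]>.079)&(w[:,2]<.09),'rim')
    rect(near&(w[:,2]>.110)&(w[:,2]<.130)&(w[:,1]<c0[1]-.0),'bar')
    rect(near&(w[:,2]>.14),'tin')
    rect(near&(w[:,2]>.187),'lid')
    rect(near&(w[:,2]>.174)&(w[:,2]<.184),'shoulder')
    rect((w[:,2]>.006)&(p[:,0]>200)&(p[:,1]>100)&(p[:,1]<190)&(p[:,2]<60)&(w[:,2]<.02),'board')
```

```text
(232, 180) [0.5537 0.1089 0.0721]
(252, 178) [0.5533 0.0574 0.1247]
(214, 198) [0.5025 0.1379 0.1912]
(365, 145) [ 0.656  -0.2441  0.0081]
(128, 143) [0.661  0.3994 0.0046]
(122, 242) [0.3993 0.3738 0.0927]
(350, 260) [ 0.3477 -0.2021 -0.0005]
top caddy<.1 5391 z 0.07351866302921936 ((554.6221313476562, 108.9030990600586), (228.48236083984375, 176.77247619628906), 1.934736728668213)
top rim 758 z 0.08313117877106736 ((554.6565551757812, 107.93209838867188), (228.47926330566406, 174.84066772460938), 1.9383184909820557)
top bar 200 z 0.12213944779649637 ((549.3475952148438, 83.20426177978516), (117.27515411376953, 63.685386657714844), 1.9349558353424072)
top tin 557 z 0.18182032427247738 ((503.976318359375, 138.17803955078125), (50.411048889160156, 50.400840759277344), 25.516300201416016)
top lid 265 z 0.19310828465559857 ((503.6004638671875, 137.85220336914062), (36.93660354614258, 39.23921203613281), 0.24819837510585785)
top shoulder 241 z 0.17904851544008063 ((504.0428771972656, 138.45230102539062), (50.0028076171875, 50.22883987426758), 26.087690353393555)
top board 5492 z 0.009200
[... 271 characters left out ...]
.08309642241627516 ((556.6493530273438, 107.8000717163086), (229.54107666015625, 176.98817443847656), 2.0912983417510986)
scene bar 161 z 0.12169681392093598 ((559.589111328125, 57.04014587402344), (107.52597045898438, 11.453835487365723), 1.6530457735061646)
scene tin 558 z 0.17937188988893094 ((507.43267822265625, 139.05201721191406), (50.172264099121094, 50.28322982788086), 24.934181213378906)
scene lid 208 z 0.19304708836009254 ((507.1751403808594, 138.89756774902344), (39.01530075073242, 38.22465896606445), 30.754859924316406)
scene shoulder 175 z 0.17876828096190106 ((507.0593566894531, 138.7825469970703), (49.26803207397461, 49.161399841308594), 24.93417739868164)
scene board 0 z None
```

```bash
cat >> h.py <<'E'
C=np.array([.5560,.1085]); YAW=np.radians(2.0)
def cw(x,y,z): # caddy local -> world
    c,s=np.cos(YAW),np.sin(YAW); return [C[0]+c*x-s*y, C[1]+s*x+c*y, z]
TIN=np.array([.5055,.1385]); TA=np.radians(25.5)
def horiz(a,pitch=0): # tool pointing along azimuth a, pitch below horizontal
    return frame([np.cos(a)*np.cos(pitch),np.sin(a)*np.cos(pitch),-np.sin(pitch)],[-np.sin(a),np.cos(a),0])
def bar(t): # bar centre at flap angle t
    return cw(0,.080-.132*np.cos(t)+.048*np.sin(t),.071+.132*np.sin(t)+.048*np.cos(t))
E
python3 - <<'E'
from h import *
np.set_printoptions(precision=3,suppress=True)
d=np.array([np.cos(TA),np.sin(TA)])
for s in (1,-1):
  for pitch in (0,.2,.4):
    f=horiz(TA,pitch)
    if s<0: f=q(R.from_quat(np.roll(f,-1)).as_matrix()@np.diag([-1,-1,1]))
    for back,z in [(.14,.15),(.002,.15),(.002,.27)]:
        p=[*(TIN-d*back*np.cos(pitch)),z+back*np.sin(pitch)]
        print(s,pitch,back,z,solver.ik(p,f))
a=-.35
f=horiz(a,np.pi/2); print(f,robot.read_tool_rot()); print(solver.ik([.42,-.15,.2],f))
for s in (1,-1):
  for t in (0,.8,1.65): print(s,t,solver.ik(bar(t),frame([0,0,-1],[-s*np.sin(YAW),s*np.cos(YAW),0])))
E
```

```text
1 0 0.14 0.15 None
1 0 0.002 0.15 [-0.058  1.143  2.584  2.558  2.077  1.261]
1 0 0.002 0.27 None
1 0.2 0.14 0.15 None
1 0.2 0.002 0.15 [-0.041  0.879  2.64   2.661  1.706  1.396]
1 0.2 0.002 0.27 [-0.041  0.308  2.658  2.631  1.217  1.658]
1 0.4 0.14 0.15 None
1 0.4 0.002 0.15 [0.002 0.562 2.63  2.707 1.216 1.548]
1 0.4 0.002 0.27 [0.002 0.041 2.578 2.498 0.718 1.902]
-1 0 0.14 0.15 None
-1 0 0.002 0.15 [-0.058  1.143  2.584  2.558  2.077 -1.88 ]
-1 0 0.002 0.27 None
-1 0.2 0.14 0.15 None
-1 0.2 0.002 0.15 [-0.041  0.879  2.64   2.661  1.706 -1.746]
-1 0.2 0.002 0.27 [-0.041  0.308  2.658  2.631  1.217 -1.484]
-1 0.4 0.14 0.15 None
-1 0.4 0.002 0.15 [ 0.002  0.562  2.63   2.707  1.216 -1.594]
-1 0.4 0.002 0.27 [ 0.002  0.041  2.578  2.498  0.718 -1.24 ]
[np.float64(3.014855509763446e-17), np.float64(0.17410813759359597), np.float64(0.9847265389049334), np.float64(-5.330524335237606e-18)] [-0.     0.17   0.985 -0.001]
[-0.346  0.109  2.033 -0.     1.    -1.567]
1 0 [ 0.098  0.389  1.868 -0.     0.885 -1.507]
1 0.8 [ 0.229  0.303  1.784 -0.     1.055 -1.377]
1 1.65 [ 0.418  0.353  1.712 -0.     1.077 -1.187]
-1 0 [ 0.098  0.389  1.868 -0.     0.885  1.634]
-1 0.8 [ 0.229  0.303  1.784 -0.     1.055  1.765]
-1 1.65 [ 0.418  0.353  1.712 -0.     1.077  1.954]
```

Run:
```python
from h import *
np.set_printoptions(precision=2,suppress=True)
def ik(p,a,pt):
    o=[]
    for s in (1,-1):
        f=horiz(a,pt)
        if s<0: f=q(R.from_quat(np.roll(f,-1)).as_matrix()@np.diag([-1,-1,1]))
        r=solver.ik(p,f)
        if r is not None:o.append(np.array(r))
    return min(o,key=lambda j:abs(j[3])+abs(j[5])) if o else None
print('side grasps')
for a in (-64.5,115.5):
  for pt in (.1,.3,.5):
    a_=np.radians(a);d=np.array([np.cos(a_),np.sin(a_)])
    for back,z in [(.14,.15),(0,.15),(0,.3)]:
      print(a,pt,back,z,ik([*(TIN-d*back*np.cos(pt)),z+back*np.sin(pt)],a_,pt))
print('lying, exact, tool pitch 90+pt')
for az in (-2.5,-1.5,-.8,-.3,.3,1,2):
  for pt in (.1,.3,.5):
    print(az,pt,ik([.42,-.15,.03],az,np.pi/2+pt))
print('end grip low pitch')
for az in np.radians(range(-180,180,30)):
  print(round(az,2),[ (x,y,ik([x,y,.05],az,.2)) for x,y in ((.38,-.1),(.42,-.25)) if ik([x,y,.05],az,.2) is not None])
```

```text
side grasps
-64.5 0.1 0.14 0.15 [ 1.09  0.89  1.71 -0.96  1.79  1.13]
-64.5 0.1 0 0.15 [ 0.89  0.87  1.87 -1.12  1.65  1.21]
-64.5 0.1 0 0.3 [ 0.89  0.6   1.89 -1.15  1.75  0.98]
-64.5 0.3 0.14 0.15 [ 1.06  0.73  1.76 -0.9   1.68  1.04]
-64.5 0.3 0 0.15 [ 0.87  0.74  1.91 -1.06  1.5   1.12]
-64.5 0.3 0 0.3 [ 0.87  0.48  1.89 -1.06  1.63  0.88]
-64.5 0.5 0.14 0.15 [ 1.01  0.57  1.79 -0.83  1.56  0.93]
-64.5 0.5 0 0.15 [ 0.83  0.62  1.93 -0.99  1.35  1.01]
-64.5 0.5 0 0.3 [ 0.83  0.38  1.88 -0.95  1.52  0.77]
115.5 0.1 0.14 0.15 [-0.39  1.    1.4   0.83  2.01 -1.04]
115.5 0.1 0 0.15 [-0.26  0.93  1.64  0.91  1.84 -1.13]
115.5 0.1 0 0.3 [-0.26  0.7   1.66  0.97  1.96 -0.95]
115.5 0.3 0.14 0.15 [-0.38  0.85  1.45  0.76  1.9  -1.01]
115.5 0.3 0 0.15 [-0.24  0.82  1.68  0.84  1.7  -1.08]
115.5 0.3 0 0.3 [-0.24  0.6   1.66  0.88  1.85 -0.9 ]
115.5 0.5 0.14 0.15 [-0.34  0.71  1.51  0.69  1.78 -0.96]
115.5 0.5 0 0.15 [-0.21  0.71  1.72  0.77  1.56 -1.02]
115.5 0.5 0 0.3 [-0.21  0.5   1.67  0.79  1.74 -0.84]
lying, exact, tool pitch 90+pt
-2.5 0.1 [-0.41  0.39  2.19  0.18  0.52  0.37]
-2.5 0.3
[... 1747 characters left out ...]
1.5 ,  1.2 ]))]
0.52 [(0.38, -0.1, array([-1.25,  1.07,  2.4 ,  1.44,  1.31,  1.24])), (0.42, -0.25, array([-1.27,  0.97,  2.12,  1.33,  1.38, -1.52]))]
1.05 [(0.38, -0.1, array([-1.08,  0.97,  2.1 ,  1.01,  1.41, -1.51])), (0.42, -0.25, array([-1.14,  1.  ,  1.78,  0.93,  1.58, -1.28]))]
1.57 [(0.38, -0.1, array([-0.86,  0.99,  1.82,  0.7 ,  1.62, -1.36])), (0.42, -0.25, array([-0.95,  1.08,  1.49,  0.63,  1.84, -1.24]))]
2.09 [(0.38, -0.1, array([-0.62,  1.04,  1.61,  0.43,  1.82, -1.37])), (0.42, -0.25, array([-0.75,  1.14,  1.28,  0.34,  2.06, -1.35]))]
2.62 [(0.38, -0.1, array([-0.38,  1.08,  1.48,  0.15,  1.95, -1.49])), (0.42, -0.25, array([-0.53,  1.17,  1.2 , -0.01,  2.14,  1.56]))]
```

Run:
```python
from h import *
np.set_printoptions(precision=3,suppress=True)
a=np.radians(115.5);pt=.4;d=np.array([np.cos(a)*np.cos(pt),np.sin(a)*np.cos(pt),-np.sin(pt)])
f=horiz(a,pt)
claw.grip(1.0,30)
p=np.array(robot.read_tool_pos()); robot.move_linear([p[0]+.1,p[1]-.1,.42],rate=.3)
G=np.array([*TIN,.150]); B=G-d*.14
robot.move_pose([*B[:2],.36],f); print(robot.read_t(),robot.read_joints())
robot.move_linear(B,rate=.2)
print('hit',robot.move_linear(G,rate=.08,max_force=8))
claw.grip(0.0,35); print(robot.read_width(),robot.read_grasp_force(),robot.read_force(),robot.read_t(),robot.read_tool_pos())
p,w=cloud('scene'); cv2.imwrite('pics/s1.png',cv2.resize(p[130:330,150:400,::-1],None,fx=2.5,fy=2.5))
```

```text
3.4333 [-0.361  0.608  1.411  0.783  2.016  2.332]
hit False
0.5439344583756098 34.90388631820679 [-1.487  0.144  0.736] 6.9667 [0.505 0.138 0.15 ]
```

View pics/s1.png

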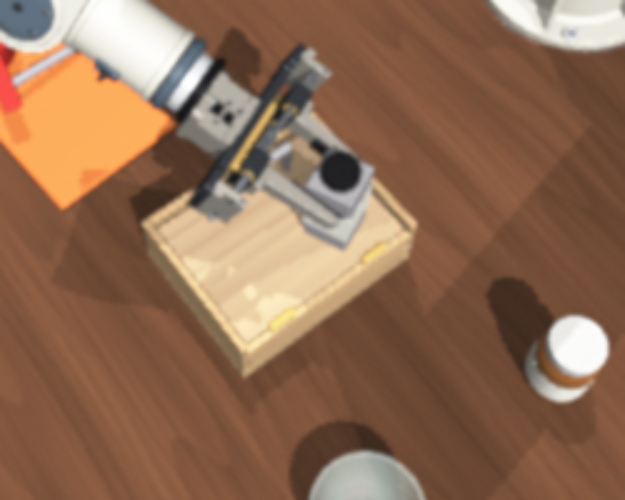

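Run:
```python
from h import *
np.set_printoptions(precision=3,suppress=True)
robot.move_linear([*TIN,.32],rate=.15)
a0=np.radians(115.5)
print(robot.read_width(),robot.read_force())
robot.move_linear([.47,-.03,.34],rate=.2)
for az,pt,p in [(2.6,.8,[.45,-.12,.30]),(3.2,1.2,[.42,-.15,.27]),(3.8,1.6,[.42,-.15,.24]),(4.38,1.97,[.42,-.15,.2])]:
    f=horiz(az,pt); j=solver.ik(p,f); c=robot.read_joints(); print(az,j,np.abs(np.array(j)-c).max())
    if np.abs(np.array(j)-c).max()>1.4: print('jump');break
    robot.move_pose(p,f)
print(robot.read_t(),robot.read_width(),robot.read_tool_pos())
p,w=cloud('scene'); cv2.imwrite('pics/s2.png',cv2.resize(p[:280,100:450,::-1],None,fx=2,fy=2))
```

```text
0.5396901710264755 [-0.216 -0.5   -2.093]
2.6 [-0.358  0.49   1.488  0.136  1.923  1.751] 0.5220207463849654
3.2 [-0.259  0.241  1.753 -0.114  1.501  1.281] 0.4720588809121138
3.8 [-0.366  0.05   1.998  0.028  1.078  0.534] 0.7520639800583979
4.38 [-0.635  0.179  2.02   0.428  1.107 -0.528] 1.0657338886784364
12.1417 0.5396035541551615 [ 0.42 -0.15  0.2 ]
```

View pics/s2.png

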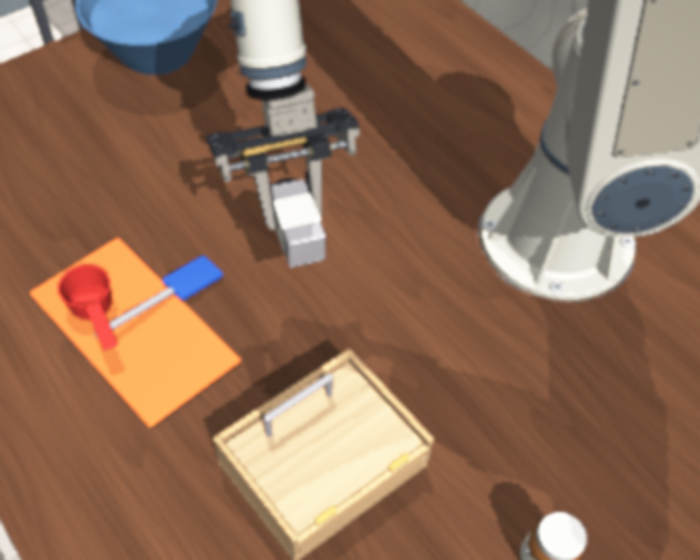

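The tin at about (298,222) is held horizontally above clear worktop. I'll lower it, release it and measure it.

Run:
```python
from h import *
np.set_printoptions(precision=3,suppress=True)
robot.move_linear([.42,-.15,.05],rate=.15)
print('touch',robot.move_linear([.42,-.15,.021],rate=.03,max_force=4),robot.read_tool_pos())
claw.grip(.75)
Rm=R.from_quat(np.roll(robot.read_tool_rot(),-1)).as_matrix()
p=np.array(robot.read_tool_pos()); robot.move_linear(p-Rm[:,2]*.15,rate=.2)
f=frame([0,0,-1],[-np.sin(YAW),np.cos(YAW),0])
# bar approach, choose wrist sign nearest mid-range
fs=[f,frame([0,0,-1],[np.sin(YAW),-np.cos(YAW),0])]
f=min(fs,key=lambda g:abs(solver.ik([*bar(0)[:2],.25],g)[5]-robot.read_joints()[5]))
robot.move_pose([*bar(0)[:2],.25],f); print(robot.read_t(),robot.read_joints())
for n in ('top','scene'):
    p,w=cloud(n); np.savez(n+'2.npz',p=p,w=w)
    m=(abs(w[...,0]-.42)<.13)&(abs(w[...,1]+.15)<.12)&(w[...,2]>.043)&(w[...,2]<.06)
    print(n,m.sum(),np.median(w[m],0),cv2.minAreaRect((w[m][:,:2]*1000).astype(np.float32)))
p,w=cloud('wrist'); m=(abs(w[...,2]-.121)<.008)&(abs(w[...,1]-bar(0)[1])<.05)&(abs(w[...,0]-bar(0)[0])<.1)
print('bar',bar(0),m.sum(),np.median(w[m],0),cv2.minAreaRect((w[m][:,:2]*1000).astype(np.float32)) if m.sum()>5 else '')
```

```text
touch True [ 0.42  -0.15   0.026]
16.6667 [ 0.097  0.236  1.754  0.     1.153 -1.506]
top 304 [ 0.419 -0.162  0.049] ((421.4555969238281, -166.47109985351562), (64.27552032470703, 44.931968688964844), 10.585090637207031)
scene 86 [ 0.437 -0.091  0.049] ((444.5791015625, -92.0319595336914), (28.545612335205078, 49.72015380859375), 87.8437271118164)
bar [np.float64(0.5578147738285301), np.float64(0.05653167699500702), np.float64(0.119)] 1116 [0.551 0.057 0.123] ((554.4163818359375, 56.93046188354492), (108.91478729248047, 9.18505859375), 1.6954587697982788)
```

Run:
```python
from h import *
np.set_printoptions(precision=3,suppress=True)
claw.grip(.6,20)
def b(t): p=bar(t); p[2]-=.002; return p
print('hit',robot.move_linear(b(0),rate=.12,max_force=8))
claw.grip(0,20); print(robot.read_width(),robot.read_grasp_force(),robot.read_t())
for t in np.linspace(.2,1.7,8):
    robot.move_linear(b(t),rate=.15); print(round(t,2),robot.read_force(),robot.read_width())
print(robot.read_t())
claw.grip(.35)
p=np.array(robot.read_tool_pos()); robot.move_linear(p+[0,0,.10],rate=.2)
robot.move_linear([.45,.15,.36],rate=.3)
p,w=cloud('top'); cv2.imwrite('pics/t3.png',p[60:340,100:450,::-1].repeat(2,0).repeat(2,1))
m=(abs(w[...,0]-.42)<.13)&(abs(w[...,1]+.15)<.12)&(w[...,2]>.043)&(w[...,2]<.06)
print(m.sum(),np.median(w[m],0),cv2.minAreaRect((w[m][:,:2]*1000).astype(np.float32)))
m=(abs(w[...,0]-.555)<.1)&(abs(w[...,1]-.23)<.08)&(w[...,2]>.1)&(w[...,2]<.26); print('flap',m.sum(),np.nanmin(w[m],0),np.nanmax(w[m],0))
print(robot.read_t())
```

```text
hit False
0.10097773709456351 20.000096261501312 19.2333
0.2 [ 0.441  1.378 -0.528] 0.09732575851144201
0.41 [-0.878 -5.51   5.24 ] 0.10117578458968121
0.63 [ -4.062 -10.189  14.903] 0.09979647951508117
0.84 [-3.981 -6.174 16.1  ] 0.10229415357070566
1.06 [-4.374 -1.55  15.27 ] 0.10246740942450093
1.27 [-1.608  2.185 10.46 ] 0.10215433881357702
1.49 [-0.009  3.723  6.474] 0.10031280381031298
1.7 [3.48  3.444 1.062] 0.09890054099686704
22.0167
837 [ 0.429 -0.13   0.049] ((426.15679931640625, -134.89443969726562), (118.97183227539062, 50.219276428222656), 70.25419616699219)
flap 1080 [0.501 0.188 0.1  ] [0.654 0.235 0.228]
23.9083
```

View pics/t3.png

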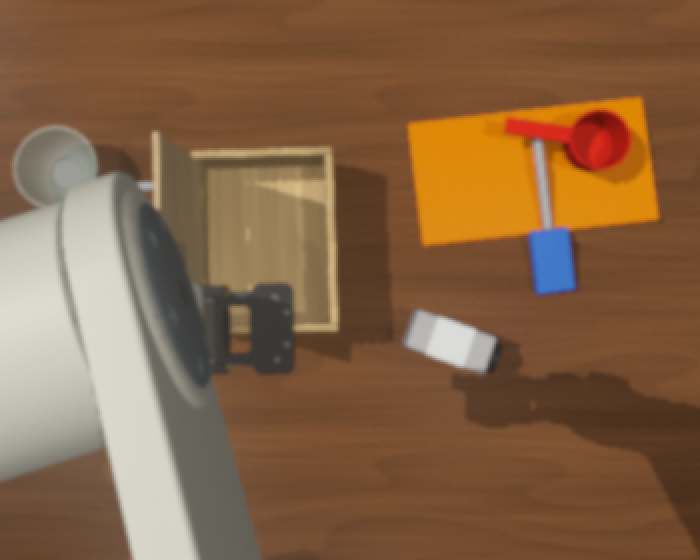

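The flap edge at about (157,230) stands open, and the lower tier is empty. The tin lies at about (452,342) and nothing else has moved. Next I'll grasp the tin and place it in the tier.

Run:
```python
from h import *
np.set_printoptions(precision=3,suppress=True)
def down(az): # tool y along az
    return frame([0,0,-1],[np.cos(az),np.sin(az),0])
T=[.4265,-.1345]; best=min([0,np.pi],key=lambda o:abs(solver.ik([*T,.2],down(np.radians(-20)+o))[5]-robot.read_joints()[5]))
f=down(np.radians(-19.75)+best)
robot.move_pose([*T,.2],f); claw.grip(1.0,30)
print('hit',robot.move_linear([*T,.026],rate=.15,max_force=8))
claw.grip(0,30); print(robot.read_width(),robot.read_grasp_force())
robot.move_linear([*T,.22],rate=.15); print(robot.read_width(),robot.read_t())
P=cw(0,-.006,.22); g=down(YAW+best)
robot.move_linear(P,rot=g,rate=.2)
robot.move_linear(cw(0,-.006,.07),rate=.12)
print('touch',robot.move_linear(cw(0,-.006,.030),rate=.03,max_force=4),robot.read_tool_pos(),robot.read_force(),robot.read_width())
claw.grip(.85)
robot.wait(.3); print(robot.read_grasp_force())
robot.move_linear(cw(0,-.006,.33),rate=.15)
robot.move_linear([.45,.0,.36],rate=.25)
p,w=cloud('top'); cv2.imwrite('pics/t4.png',p[60:340,100:450,::-1].repeat(2,0).repeat(2,1))
D=w[...,:2]-C; m=(abs(D[...,0])<.095)&(abs(D[...,1])<.07)&(w[...,2]>.045)&(w[...,2]<.075)
print(m.sum(),np.median(w[m],0),cv2.minAreaRect((w[m][:,:2]*1000).astype(np.float32)))
m=(abs(w[...,0]-.555)<.1)&(w[...,1]>.17)&(w[...,1]<.3)&(w[...,2]>.1)&(w[...,2]<.26); print('flap',m.sum(),np.nanmin(w[m],0),np.nanmax(w[m],0))
print(robot.read_t())
```

```text
Traceback (most recent call last):
TypeError: 'NoneType' object is not subscriptable
```

Run:
```python
from h import *
np.set_printoptions(precision=3,suppress=True)
def down(az): return frame([0,0,-1],[np.cos(az),np.sin(az),0])
T=[.4265,-.1345]
def cost(o):
    j=[solver.ik([*T,.2],down(np.radians(-19.75)+o)),solver.ik(cw(0,-.006,.05),down(YAW+o))]
    print(o,j); return 99 if any(x is None for x in j) else abs(j[0][5]-robot.read_joints()[5])
best=min([0,np.pi],key=cost); assert cost(best)<99
f=down(np.radians(-19.75)+best)
robot.move_pose([*T,.2],f); claw.grip(1.0,30)
print('hit',robot.move_linear([*T,.026],rate=.15,max_force=8))
claw.grip(0,30); print(robot.read_width(),robot.read_grasp_force())
robot.move_linear([*T,.22],rate=.15); print(robot.read_width(),robot.read_t())
P=cw(0,-.006,.22); g=down(YAW+best)
robot.move_linear(P,rot=g,rate=.2)
robot.move_linear(cw(0,-.006,.07),rate=.12)
print('touch',robot.move_linear(cw(0,-.006,.030),rate=.03,max_force=4),robot.read_tool_pos(),robot.read_force(),robot.read_width())
claw.grip(.85)
robot.wait(.3); print(robot.read_grasp_force())
robot.move_linear(cw(0,-.006,.33),rate=.15)
robot.move_linear([.45,.0,.36],rate=.25)
p,w=cloud('top'); cv2.imwrite('pics/t4.png',p[60:340,100:450,::-1].repeat(2,0).repeat(2,1))
D=w[...,:2]-C; m=(abs(D[...,0])<.095)&(abs(D[...,1])<.07)&(w[...,2]>.045)&(w[...,2]<.075)
print(m.sum(),np.median(w[m],0),cv2.minAreaRect((w[m][:,:2]*1000).astype(np.float32)))
m=(abs(w[...,0]-.555)<.1)&(w[...,1]>.17)&(w[...,1]<.3)&(w[...,2]>.1)&(w[...,2]<.26); print('flap',m.sum(),np.nanmin(w[m],0),np.nanmax(w[m],0))
print(robot.read_t())
```

```text
0 [array([-0.309,  0.111,  2.031, -0.   ,  1.   ,  0.036]), array([ 0.18 ,  0.497,  1.893, -0.   ,  0.752,  0.145])]
3.141592653589793 [None, array([ 0.18 ,  0.497,  1.893, -0.   ,  0.752, -2.997])]
0 [array([-0.309,  0.111,  2.031, -0.   ,  1.   ,  0.036]), array([ 0.18 ,  0.497,  1.893, -0.   ,  0.752,  0.145])]
hit False
0.5427040473379108 29.997172951698303
0.5402503525123503 29.5833
touch True [0.556 0.102 0.034] [-0.603 -0.783  2.76 ] 0.5446031595936933
0.0
208 [0.56  0.146 0.057] ((558.7371826171875, 105.49987030029297), (48.52091598510742, 109.99475860595703), 4.735535144805908)
flap 2213 [0.455 0.186 0.1  ] [0.654 0.258 0.229]
37.375
```

View pics/t4.png

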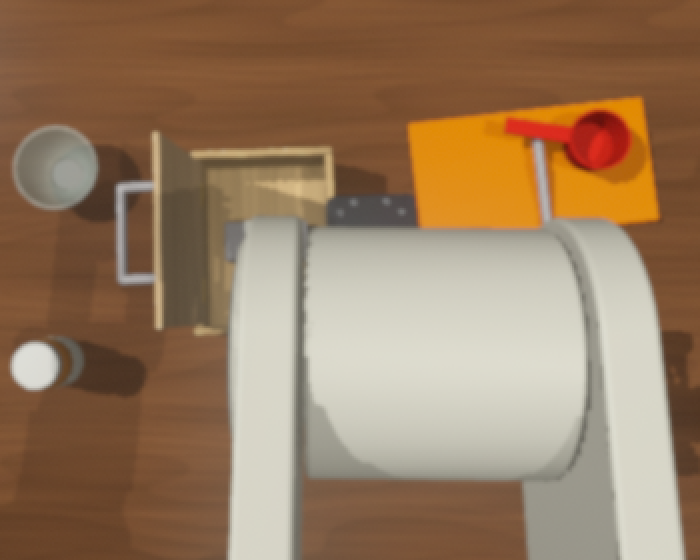

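The tin's end at about (235,240) is in the tier, level with its top at 57 mm. The flap stands open with the bar at (122,232). I'll close it now.

Run:
```python
from h import *
np.set_printoptions(precision=3,suppress=True)
def b(t,dz=-.002): p=bar(t); p[2]+=dz; return p
f=frame([0,0,-1],[-np.sin(YAW),np.cos(YAW),0])
robot.move_pose(b(1.7,.15),f); claw.grip(.38,20)
print('hit',robot.move_linear(b(1.7),rate=.12,max_force=8))
claw.grip(0,20); print(robot.read_width(),robot.read_t())
for t in np.linspace(1.5,.0,8):
    robot.move_linear(b(t),rate=.13); print(round(t,2),robot.read_force(),robot.read_width())
print('press',robot.move_linear(b(0,-.008),rate=.03,max_force=12),robot.read_tool_pos(),robot.read_force())
claw.grip(.4); robot.wait(.2)
robot.move_linear(b(0,.16),rate=.15)
robot.move_linear([.40,.0,.36],rate=.25)
p,w=cloud('scene'); cv2.imwrite('pics/s5.png',cv2.resize(p[:350,80:430,::-1],None,fx=1.6,fy=1.6))
D=w[...,:2]-C; c,s=np.cos(YAW),np.sin(YAW); X=D[...,0]*c+D[...,1]*s; Y=-D[...,0]*s+D[...,1]*c
for y in (-.07,-.03,0,.03,.06):
    m=(abs(X)<.09)&(abs(Y-y)<.006)&(w[...,2]<.085); print(y,m.sum(),np.median(w[m][:,2]) if m.any() else '')
m=(abs(X)<.06)&(w[...,2]>.1)&(w[...,2]<.14)&(abs(Y+.052)<.04);print('bar',m.sum(),np.median(Y[m]),np.median(w[m][:,2]))
print(robot.read_t())
```

```text
hit False
0.1024996131721613 41.125
1.5 [-1.603  0.099  7.063] 0.10266664982753555
1.29 [-2.108 -1.889  7.426] 0.10465149508537297
1.07 [ 0.639 -3.249  4.117] 0.10124663466931696
0.86 [ 1.862 -1.473 -1.145] 0.09874429683477882
0.64 [ 3.597  0.269 -4.725] 0.09466396927447354
0.43 [ 3.638  3.004 -6.982] 0.10177466109080927
0.21 [ 3.113  3.863 -6.086] 0.09993384510553008
0.0 [ 2.665  8.5   -6.927] 0.09550326892609791
press True [0.558 0.057 0.114] [-0.192  0.603  2.14 ]
-0.07 125 0.07316087470229132
-0.03 262 0.07343210689716703
0 281 0.07331747509468939
0.03 293 0.07339816907548857
0.06 309 0.07329956150616955
bar 173 -0.04999079117069514 0.12197019556903682
47.35
```

View pics/s5.png

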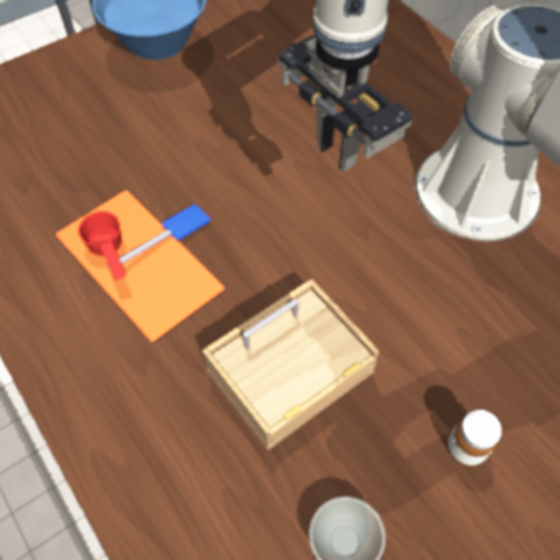

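The flap, centred at about (290,360), is level at 73 mm across its whole width, so it is shut. The bystanders are where they started and the arm is clear.

```bash
python3 -c "
from h import *
print(robot.sign_off())"
```

```text
the job is handed in; nothing more can be done
None
```

The tin is lying on its side in the lower tier with the flap shut over it, the scoop, spatula, dish and jar look unmoved in the last picture, and the job was handed in after about 47 s; no verdict came back.

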